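Load the settling table and hold its dead-man lever

TASK

Stand the two loose tea tins upright in the two empty cells of the divided crate on the settling table, one tin per cell, beside the tin that is already there, and let go of them. Then press the table's sprung dead-man lever down about half-way, until it is level, its pad at the height of the top of the small post beside it (not down to its stop), and keep it there: your program finishes while still holding the lever pressed. Leave the bowl, jar, cup and teapot where they are.

Things in the scene. Friction and masses are not known exactly. Their poses are not given: they have to be found in the camera images.
- tin_a_mid (a point): plain aluminium tea tin with a steel lid band, an upright cylinder 60 mm in diameter and 110 mm tall, about 0.25 kg; loose on the table top. The point is its centre, 55 mm above its underside; z is its axis. The lid end is up. The three tins are alike
- tin_b_mid (a point): plain aluminium tea tin with a steel lid band, an upright cylinder 60 mm in diameter and 110 mm tall, about 0.25 kg; loose on the table top, the second of the two to be loaded. The point is its centre, 55 mm above its underside; z is its axis
- tin_c_mid (a point): plain aluminium tea tin with a steel lid band, an upright cylinder 60 mm in diameter and 110 mm tall, about 0.25 kg; already standing in the end cell nearest the lever. The point is its centre, 55 mm above its underside; it stays in the crate
- crate_floor (a point): plywood crate fixed on the settling table, three cells in a row along this frame's y; the point is the top of its inner floor, mid-cell of the middle cell, 55 mm above the work surface, z up. Cells are 74 x 74 mm inside, centred at y = -80, 0, +80 mm (+80 holds tin_c). Walls and dividers are 6 mm thick and rise 49 mm above this point; tins stick out above them
- settler: settling table, fixed: grey base plate 190 x 430 x 30 mm carrying the crate, the lever and the post. Its axes are parallel to crate_floor's; its origin is on the work surface, at x = 0, y = +40 mm of the crate_floor frame. The lever stands beyond the +y end of the crate, its hinge axis along y at x = +60, y = +190, z = +90 mm from this origin, and runs from there towards -x
- lever (a joint): dead-man lever, a hinged steel bar with a rubber pad at its end: 0 = released, raised 0.3 rad above level; 0.3 rad = level, the position asked for; 0.6 rad = down on its stop. A spring always pushes it up: about 2 N at the pad at the start of travel, 6 N when level, 10 N at the stop
- lever_pad (a point): centre of the upper face of the lever's black rubber pad (60 mm along the lever, 36 mm wide, 16 mm thick), 145 mm from the hinge; it moves with the lever in an arc, 43 mm down from released to level; push it down from above
- post_top (a point): centre of the top of the fixed upright steel post, 12 mm thick and 68 mm tall, beside the pad on the outer (+y) side; its top is at the height of the pad's upper face when the lever is level. The pad's centre (lever_pad) is then at the same x and height as this point and at -48 mm in y, in the axes of the settling table
- bowl: white ceramic bowl, 100 mm wide, 50 mm tall, a bystander; origin at its underside
- jar: squat glass jar with a dark lid, 72 mm in diameter, 70 mm tall, a bystander; origin at its underside
- cup: clear plastic cup, 72 mm wide, 100 mm tall, a bystander; origin at its underside
- teapot: dark steel teapot, 125 mm wide (about 200 mm over spout and handle), 115 mm tall, a bystander; origin at its underside

How it is judged:
By the outcome, as a careful person would: the job done as asked, in the order asked, and still so for the second after the job is handed in, while the arm keeps its last pose, push and grip.
It also fails if it takes over 67 s, if anything falls off the work surface, if the arm or the gripper's body presses on something with over 40 N, if the wrist force passes 120 N, or if a joint passes its speed limit or range.

ROBOT

A 7-joint arm with a two-finger parallel gripper is mounted at the origin on the work surface. World frame = base frame: x ahead of the robot, y to its left, z up, the work surface at z = 0. Lengths are in m, angles in rad, forces in N, time in s.
With the tool pointing down it reaches from about 0.425 to 0.95 m from the base axis. Payload 16.7 kg.
Tool frame: the origin (TCP) lies at the very end of the fingers, on their centre line; the grasp point (between the pads) lies 19 mm behind it; z points along the fingers, y is the line along which they close (so a half turn about z gives the same grasp; the last joint's range is limited). The gripper opens to 94 mm and grips with 3 to 60 N. Pads are 16 mm wide; open, the fingers measure 119 mm over their backs; the gripper's body (75 mm by 177 mm) begins 78 mm behind the grasp point.
Start: joints at [1.161, 0.426, 0.074, 1.606, -0.034, 1.111, -0.067], TCP at [0.173, -0.652, 0.18] pointing down, gripper open.
Joint ranges: [-2.85, 2.85], [-0.5, 2.14], [-1.23, 1.37], [0.21, 2.46], [-1.02, 4.16], [0.16, 2.05], [-2.73, 2.73]. Speed limits (rad/s): [1.89, 1.89, 2.39, 2.39, 3.01, 3.01, 3.01].

INTERFACE

Orientations are given as a unit quaternion [w, x, y, z].
In Python, from cell import r gives the robot as it stands. The module is installed in compiled form; this text tells all that it offers.
- The arm moves only by the tool apply_moves, never from a script. Its argument "commands" is a list of rows, each an object with "linear": the shift along the tool's x, y, z scaled (see below), a list of three; "yaw": the turn about the tool's z scaled (see below); "grip": the opening, from -1 (shut) to 1 (fully open). A call has 1 to 8 rows; each row is the pose to reach, as a shift and turn from the pose commanded when the call began, along the tool's axes at that moment; what a row does not reach only later rows make up. The controller multiplies each number of a shift by 0.75 m and each number of a turn by 60 degrees. A row lasts 1/10 s, in which the tool goes at most 50 mm and 8.59 degrees, less where a joint would pass 70% of its speed; a pose out of reach is approached as far as the arm can. A call with a number of a shift or a turn outside -1 to 1 is refused whole. A call with a gripper value outside its range is refused whole. The fingers move at their own pace and stop on an object; the grip force is fixed at half the most. Time passes only in rows, so rows that repeat a pose let the fingers close. It gives the time, the measured TCP pose, the force, the opening and the grip force at its end, in the units of the state.
- r.get_obs(): the state, without advancing time (a new reading comes with each control period).
- r.camera(name): name is "side" or "top"; returns (picture, depth): 480x640x3 uint8, red, green, blue; 480x640 float32, m along the optical axis (not along the pixel's ray), 0 where there is no reading.
- r.get_calibration(name): a dict with "vfov" (degrees; the focal length in pixels is half the picture's height over the tangent of half this angle, whatever the lens; pixels are square), "cx", "cy" (the principal point, pixels), "k1" (the pictures are not rectified: a ray, as slopes to the right and down, at radius r is drawn at 1 + k1 r^2 times it, then the intrinsics apply), "eye" and "rotation" of the camera in the world. Camera axes: x right, y down, z forward; pixel columns grow to the right and rows downward; lengths in m; the calibration is good to about 2 mm. A picture is of the moment at which its call begins. get_calibration takes no time and is no camera call.
- r.finish_job(): hands the job in; it is judged then, once.
Trained networks look in the newest picture that a camera, given by its name, has taken for a name from the list of things; names that differ only in an ending like _2 or _b are one class to them, and where a whole thing is asked for, a point or a joint stands for the part that bears it (a point fixed in the world has none). Each returns a list of dicts, best first, with "confidence" (0 to 1); they miss things now and then, are a little off and sometimes report something else, mostly with a low value. They report only what shows in the picture. A call takes as long as a camera call.
- r.boxes_of(camera, thing): "extent" ([left, top, right, bottom] in pixels, round what is visible of it).
- r.trace(camera, thing): "mask" (480x640 bool, what is visible of it) and "extent" ([left, top, right, bottom] in pixels, round what is visible of it).
The state is a dict: "clock": time; "q": joint angles; "dq": joint speeds; "joint_torque": joint torques, N m; "eef_pos": TCP position; "ee_rot": TCP orientation; "wrist_force": force on the tool from outside, world axes, zero at the start; "wrist_torque": the same for the moment, N m; "width": finger opening in m; "gripper_force": force on a finger pad.
Only numpy, scipy, OpenCV 4.12 (cv2) and the standard library are available. Lean on these libraries where they do the work, as an engineer would, in place of code of your own. Each camera call takes 0.05 s, during which the arm holds its last target. There are 200 camera calls.

## Working session

There is one attempt and no reset: what is moved stays moved. The work goes in short steps, Python scripts to look and compute and a tool call to move; the robot and the scene stay as the last step left them, time stands still between calls to the robot, and variables do not carry over. Pictures are saved under pics/ and viewed, at most 10 in all, crops included, and the job is handed in when it is done.

Besides the shell and the picture viewer there is one more tool, called after "Call:" as name(argument=value, ...), one argument or row to a line, values as JSON. apply_moves: Moves the arm, as the interface text tells. Shifts and turns lie within -1 to 1; 1 stands for 0.75 m of shift or 60 degrees of turn. Its arguments: {"type":"object","properties":{"commands":{"type":"array"}},"required":["commands"]}

```bash
mkdir -p pics; python3 - <<'E'
from cell import r
import cv2,numpy as np
o=r.get_obs(); print({k:np.round(v,3).tolist() for k,v in o.items()})
for c in("top","side"):
    p,d=r.camera(c); cv2.imwrite(f"pics/{c}0.png",p[:,:,::-1]); np.save(f"{c}d.npy",d)
    print(c,r.get_calibration(c))
    for t in("tin_a_mid","crate_floor","lever_pad","settler","post_top"):
        print(t,[(round(b['confidence'],2),np.round(b['extent']).tolist()) for b in r.boxes_of(c,t)])
E
```

```text
{'clock': 0.0, 'q': [1.161, 0.427, 0.074, 1.607, -0.034, 1.111, -0.067], 'dq': [-0.002, -0.001, -0.003, 0.001, -0.001, 0.0, -0.001], 'joint_torque': [-0.0, -93.582, 3.667, -45.418, -0.049, 0.02, 0.0], 'eef_pos': [0.173, -0.652, 0.179], 'ee_rot': [-0.001, 0.992, 0.13, -0.0], 'wrist_force': [0.313, 0.158, -0.511], 'wrist_torque': [-0.006, 0.019, -0.005], 'gripper_force': 0.0, 'width': 0.094}
top {'vfov': 51.00513958163056, 'cx': 312.6071232464398, 'cy': 238.26880557754546, 'k1': -0.0337414223145434, 'eye': array([0.28513056, 0.08987614, 1.29186959]), 'rotation': array([-0.06085695,  0.71446099, -0.69399825,  0.06487178])}
tin_a_mid [(0.61, [437.0, 190.0, 471.0, 215.0])]
crate_floor [(0.6, [210.0, 163.0, 380.0, 253.0])]
lever_pad [(0.86, [218.0, 177.0, 237.0, 250.0])]
settler [(0.55, [207.0, 162.0, 381.0, 249.0])]
post_top [(0.62, [208.0, 164.0, 379.0, 252.0])]
side {'vfov': 42.84678175519546, 'cx': 319.92648989985366, 'cy': 235.34820232266782, 'k1': 0.0047571185050587226, 'eye': array([ 0.42051326, -0.99981715,  0.89567162]), 'rotation': array([-0.45644951,  0.88895318, -0.03322231,  0.01767415])}
tin_a_mid [(0.55, [372.0, 342.0, 413.0, 411.0])]
crate_floor [(0.63, [297.0, 177.0, 425.0, 328.0])]
lever_pad [(0.85, [297.0, 176.0, 365.0, 195.0])]
settler [(0.87, [296.0, 173.0, 426.0, 330.0]), (0.57, [286.0, 390.0, 326.0, 461.0])]
post_top [(0.58, [296.0, 174.0, 426.0, 326.0])]
```

View pics/top0.png

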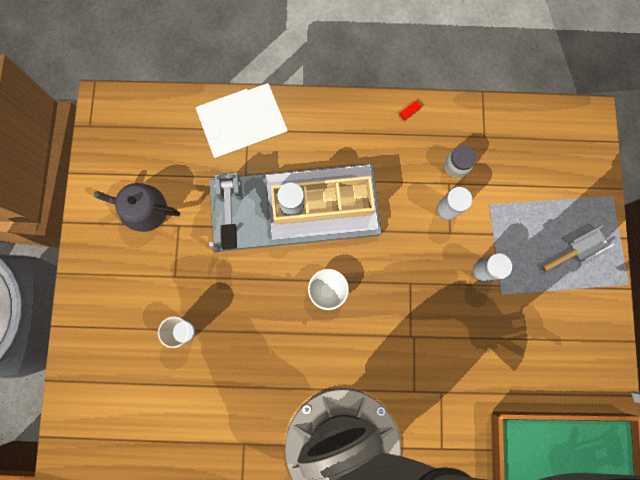

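View pics/side0.png

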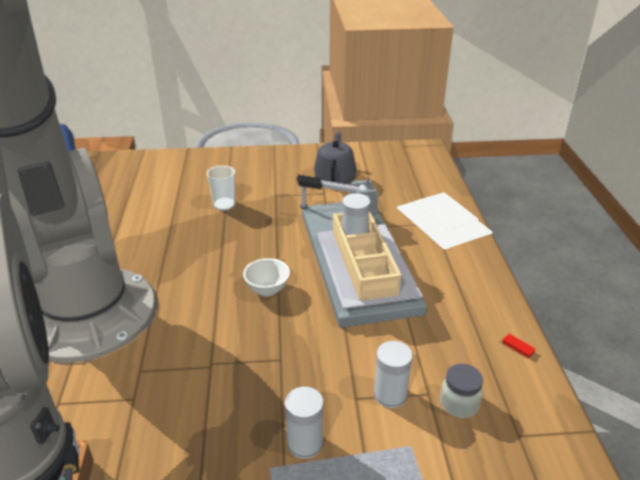

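The top picture shows loose tins with lids at about (459,200) and (498,266), and the jar next to the first at (460,160). The crate's empty cells are at about (322,200) and (354,195), tin_c is at (290,198), and the lever pad is at (228,237) with the post at (212,245). The side view agrees, and all the tins are upright.

```bash
cat > h.py <<'E'
from cell import r
import numpy as np, cv2
from scipy.spatial.transform import Rotation as R
def cal(c):
    k=r.get_calibration(c); f=240/np.tan(np.radians(k['vfov']/2))
    q=k['rotation']; return k,f,R.from_quat([q[1],q[2],q[3],q[0]])
def cloud(c,d):
    k,f,rot=cal(c); v,u=np.mgrid[:480,:640]
    x=(u-k['cx'])/f; y=(v-k['cy'])/f; a,b=x.copy(),y.copy()
    for _ in range(8):
        s=1+k['k1']*(a*a+b*b); a,b=x/s,y/s
    P=rot.apply((np.stack([a,b,np.ones_like(a)],-1)*d[...,None]).reshape(-1,3))+k['eye']
    P=P.reshape(480,640,3); P[d==0]=np.nan; return P
def proj(c,p):
    k,f,rot=cal(c); q=rot.inv().apply(np.atleast_2d(p)-k['eye']); s=q[:,:2]/q[:,2:]
    s=s*(1+k['k1']*(s**2).sum(1,keepdims=True)); return s*f+[k['cx'],k['cy']]
def circ(p):
    return cv2.minEnclosingCircle(p[:,:2].astype(np.float32))
E
python3 - <<'E'
from h import *
T=cloud("top",np.load("topd.npy")); S=cloud("side",np.load("sided.npy"))
print("table",np.nanmedian(T[280:300,230:280,2]),np.nanmedian(S[280:300,200:230,2]))
def show(n,P,u,v,w,lo,hi):
    q=P[v-w:v+w,u-w:u+w].reshape(-1,3); q=q[(q[:,2]>lo)&(q[:,2]<hi)]
    if len(q)>5: print(n,len(q),"med",np.median(q,0).round(4),"mid",((np.percentile(q,3,axis=0)+np.percentile(q,97,axis=0))/2).round(4),"ext",np.ptp(q,axis=0).round(3))
    else: print(n,len(q))
for n,u,v in(("t1",459,200),("t2",498,266),("c",290,198),("jar",460,160)): show(n+" top",T,u,v,22,.06 if n=="jar" else .1,.19)
for n,u,v in(("t1",394,355),("t2",304,402),("c",356,203),("jar",463,378)): show(n+" side",S,u,v,25,.06 if n=="jar" else .1,.19)
show("pad",T,228,237,14,.09,.2); show("post",T,212,245,6,.03,.1); show("padS",S,310,183,12,.09,.2)
# crate walls
for n,P in(("T",T),("S",S)):
    z=P[...,2]; x,y=P[...,0],P[...,1]
    m=(z>.094)&(z<.112)&(x>.4)&(x<.8)&(y>-.15)&(y<.3)
    q=P[m]; print(n,len(q)); 
    rc=cv2.minAreaRect(q[:,:2].astype(np.float32)); print(rc)
    m=(z>.02)&(z<.04)&(x>.4)&(x<.8)&(y>-.2)&(y<.4); rc=cv2.minAreaRect(P[m][:,:2].astype(np.float32)); print("plate",rc, np.median(P[m],0))
E
```

```text
table -0.00011829184751976918 0.0007018767421445027
t1 top 493 med [ 0.6055 -0.2675  0.1103] mid [ 0.6061 -0.2683  0.1095] ext [0.06  0.062 0.017]
t2 top 537 med [ 0.4438 -0.3577  0.1101] mid [ 0.444  -0.3585  0.1089] ext [0.059 0.062 0.017]
c top 904 med [0.5809 0.142  0.1624] mid [0.5903 0.145  0.1349] ext [0.097 0.1   0.072]
jar top 461 med [ 0.7281 -0.2937  0.0701] mid [ 0.7284 -0.294   0.0691] ext [0.065 0.06  0.018]
t1 side 834 med [ 0.6043 -0.2735  0.1107] mid [ 0.6045 -0.27    0.1078] ext [0.06  0.063 0.016]
t2 side 1034 med [ 0.4425 -0.3646  0.1107] mid [ 0.4429 -0.3615  0.1077] ext [0.06  0.061 0.015]
c side 1343 med [0.5878 0.1356 0.1288] mid [0.5949 0.2156 0.1346] ext [0.115 0.226 0.07 ]
jar side 926 med [ 0.7262 -0.2992  0.0709] mid [ 0.7268 -0.2966  0.0684] ext [0.065 0.064 0.015]
pad 405 med [0.4915 0.283  0.1403] mid [0.4932 0.283  0.1388] ext [0.065 0.061 0.062]
post 65 med [0.478  0.3293 0.0507] mid [0.4879 0.332  0.0643] ext [0.03  0.015 0.069]
padS 282 med [0.4905 0.2722 0.1388] mid [0.4917 0.2833 0.1352] ext [0.057 0.073 0.063]
T 1179
((0.5992856025695801, 0.1195254921913147), (0.11528566479682922, 0.3610016703605652), 0.34641432762145996)
plate ((0.5386695265769958, 0.12947893142700195), (0.3069954216480255, 0.43234801292419434), 7.571389198303223) [0.5578717  0.23726927 0.02974867]
S 1443
((0.5984029173851013, 0.11782356351613998), (0.1153997927904129, 0.3635486364364624), 0.34501081705093384)
plate ((0.5370780229568481, 0.12945052981376648), (0.30251890420913696, 0.4390026330947876), 7.248432159423828) [0.53405859 0.05338754 0.03054186]
```

```bash
cat > fit.py <<'E'
from h import *
from scipy.optimize import least_squares
segs=[((-40,-120),(-40,120)),((40,-120),(40,120))]+[((-40,y),(40,y)) for y in(-120,-40,40,120)]
segs=np.array(segs)/1000.
def dist(p):
    a,b=segs[:,0],segs[:,1]; ab=b-a
    t=np.clip(((p[:,None]-a)*ab).sum(-1)/(ab**2).sum(-1),0,1)
    return np.linalg.norm(p[:,None]-a-t[...,None]*ab,axis=-1).min(1)
def loc(p,s):
    c,n=np.cos(s[2]),np.sin(s[2]); d=p-s[:2]; return np.c_[c*d[:,0]+n*d[:,1],-n*d[:,0]+c*d[:,1]]
def fit(P,s=(.6,.07,.08)):
    q=P.reshape(-1,3); q=q[(q[:,2]>.0995)&(q[:,2]<.109)][:,:2]
    for _ in range(6):
        l=loc(q,s); w=q[(abs(l[:,0])<.052)&(abs(l[:,1])<.132)]
        s=least_squares(lambda z:dist(loc(w,z)),s,loss="soft_l1",f_scale=.002).x
    return s,len(w),np.median(dist(loc(w,s)))
E
python3 - <<'E'
from fit import *
T=cloud("top",np.load("topd.npy")); S=cloud("side",np.load("sided.npy"))
for P in(T,S):
    s,n,e=fit(P); print(s.round(4),n,e)
    c,sn=np.cos(s[2]),np.sin(s[2])
    W=lambda x,y:np.array([s[0]+c*x-sn*y,s[1]+sn*x+c*y]).round(4)
    print("cells",[W(0,y) for y in(-.08,0,.08)],"post",W(-.085,.278),"pad level",W(-.085,.23))
    z=P[...,2]; l=loc(P[...,:2].reshape(-1,2),s)
    q=P.reshape(-1,3)[(z.ravel()>.158)&(z.ravel()<.172)&(abs(l[:,0])<.04)&(abs(l[:,1]-.08)<.05)]
    print("tinc",((q.min(0)+q.max(0))/2).round(4),np.ptp(q,axis=0))
    m=(abs(l[:,0]+.085)<.04)&(abs(l[:,1]-.23)<.03)&(z.ravel()>.08); print("pad",np.median(P.reshape(-1,3)[m],0),np.median(l[m],0), P.reshape(-1,3)[m][:,2].min())
    m=(abs(l[:,0]+.085)<.02)&(abs(l[:,1]-.278)<.02)&(z.ravel()>.06); print("post",np.median(P.reshape(-1,3)[m],0),np.median(l[m],0),m.sum())
o=r.get_obs(); print(o['eef_pos'],R.from_quat(np.roll(o['ee_rot'],-1)).as_matrix().round(3))
E
```

```text
[0.5997 0.0661 0.1263] 698 0.0018165973836828456
cells [array([ 0.6098, -0.0133]), array([0.5997, 0.0661]), array([0.5896, 0.1455])] post [0.4804 0.3312] pad level [0.4864 0.2836]
tinc [0.5873 0.1415 0.1645] [0.05928903 0.06028704 0.01255045]
pad [0.49152622 0.28280661 0.14034546] [-0.08028973  0.22861155] 0.12397848601232475
post [0.47728292 0.32853594 0.09438043] [-0.08830906  0.27610958] 35
[0.5979 0.0663 0.1275] 768 0.0022641780717725137
cells [array([ 0.608 , -0.0131]), array([0.5979, 0.0663]), array([0.5877, 0.1456])] post [0.4782 0.3312] pad level [0.4843 0.2836]
tinc [0.5869 0.1416 0.1643] [0.0607012  0.06307624 0.0123011 ]
pad [0.49055801 0.27300148 0.1390973 ] [-0.07890229  0.21803876] 0.11969424722158428
post [0.47834354 0.32660625 0.078311  ] [-0.08563941  0.27380036] 58
[ 0.1733722  -0.65231309  0.17966597] [[ 0.966  0.257  0.   ]
 [ 0.257 -0.966  0.   ]
 [ 0.    -0.    -1.   ]]
```

```bash
cat >> h.py <<'E'
def plan(t,ang=7.3,start=None):
    """tool units from the present pose to world t, tool y at angle ang (deg)"""
    o=r.get_obs(); M=R.from_quat(np.roll(o['ee_rot'],-1)).as_matrix()
    p=o['eef_pos'] if start is None else np.array(start)
    a=np.degrees(np.arctan2(M[1,1],M[0,1])); print("clock %.2f"%o['clock'],"pos",p.round(4),"ang %.2f"%a,"F",o['wrist_force'].round(1),"w %.4f"%o['width'])
    print("lin",(M.T@(np.array(t)-p)/.75).round(4),"yaw %.4f"%(-((ang-a+180)%360-180)/60))
E
python3 - <<'E'
from h import *
plan((.4437,-.360,.20),start=(.173,-.652,.18))
E
```

```text
clock 0.60 pos [ 0.173 -0.652  0.18 ] ang -75.12 F [0.1 0.2 0.2] w 0.0939
lin [ 0.4488 -0.2836 -0.0266] yaw -1.3736
```

Call:
apply_moves(
  commands=[
    {"linear":[0.449,-0.284,-0.027],"yaw":-1,"grip":1},
    {"linear":[0.449,-0.284,-0.027],"yaw":-1,"grip":1},
    {"linear":[0.449,-0.284,-0.027],"yaw":-1,"grip":1},
    {"linear":[0.449,-0.284,-0.027],"yaw":-1,"grip":1},
    {"linear":[0.449,-0.284,-0.027],"yaw":-1,"grip":1},
    {"linear":[0.449,-0.284,-0.027],"yaw":-1,"grip":1},
    {"linear":[0.449,-0.284,-0.027],"yaw":-1,"grip":1},
    {"linear":[0.449,-0.284,-0.027],"yaw":-1,"grip":1},
  ],
)

```text
clock: 1.4
eef_pos: [0.4452, -0.3584, 0.2004]
ee_rot: [0.0, 0.792, 0.61, 0.0]
wrist_force: [1.0, -0.9, 0.3]
width: 0.094
gripper_force: 0.0
```

```bash
python3 -c "
from h import *
plan((.4437,-.360,.20))"
```

```text
clock 1.40 pos [ 0.4452 -0.3584  0.2004] ang -14.78 F [ 1.  -0.9  0.3] w 0.0940
lin [-0.0026 -0.0014  0.0005] yaw -0.3680
```

Call:
apply_moves(
  commands=[
    {"linear":[-0.001,-0.001,0],"yaw":-0.368,"grip":1},
    {"linear":[-0.001,-0.001,0],"yaw":-0.368,"grip":1},
    {"linear":[-0.001,-0.001,0],"yaw":-0.368,"grip":1},
    {"linear":[-0.001,-0.001,0],"yaw":-0.368,"grip":1},
    {"linear":[-0.001,-0.001,0],"yaw":-0.368,"grip":1},
  ],
)

```text
clock: 1.9
eef_pos: [0.4431, -0.3607, 0.2]
ee_rot: [0.0, 0.664, 0.748, 0.0]
wrist_force: [-0.5, 0.4, -0.8]
width: 0.0941
gripper_force: 0.0
```

```bash
python3 -c "
from h import *
plan((.4437,-.360,.062))
import cv2
p,d=r.camera('side'); cv2.imwrite('pics/s1.png',p[200:480,200:520,::-1])"
```

```text
clock 1.90 pos [ 0.4431 -0.3607  0.2   ] ang 6.78 F [-0.5  0.4 -0.8] w 0.0941
lin [0.0008 0.0009 0.184 ] yaw -0.0087
```

View pics/s1.png

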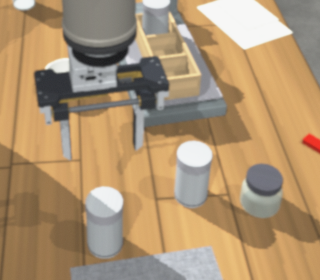

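The crop shows the open fingers straddling the nearer tin at (105,220) in the crop, with the tool y axis along world x. Now I descend and grip.

Call:
apply_moves(
  commands=[
    {"linear":[0.001,0.001,0.05],"yaw":-0.009,"grip":1},
    {"linear":[0.001,0.001,0.1],"yaw":-0.009,"grip":1},
    {"linear":[0.001,0.001,0.15],"yaw":-0.009,"grip":1},
    {"linear":[0.001,0.001,0.184],"yaw":-0.009,"grip":1},
    {"linear":[0.001,0.001,0.184],"yaw":-0.009,"grip":1},
    {"linear":[0.001,0.001,0.184],"yaw":-0.009,"grip":0},
    {"linear":[0.001,0.001,0.184],"yaw":-0.009,"grip":-1},
    {"linear":[0.001,0.001,0.184],"yaw":-0.009,"grip":-1},
  ],
)

```text
clock: 2.75
eef_pos: [0.4447, -0.3603, 0.0635]
ee_rot: [0.001, 0.66, 0.752, 0.0]
wrist_force: [-0.7, -0.8, -0.3]
width: 0.0732
gripper_force: 0.0
```

Call:
apply_moves(
  commands=[
    {"linear":[0,0,0],"yaw":0,"grip":-1},
    {"linear":[0,0,0],"yaw":0,"grip":-1},
    {"linear":[0,0,0],"yaw":0,"grip":-1},
    {"linear":[0,0,0],"yaw":0,"grip":-1},
  ],
)

```text
clock: 3.15
eef_pos: [0.4441, -0.3601, 0.0627]
ee_rot: [0.001, 0.659, 0.752, -0.0]
wrist_force: [-1.9, 0.0, 7.2]
width: 0.0594
gripper_force: 30.0
```

```bash
python3 -c "
from h import *
plan((.4437,-.360,.24)); plan((.609,-.013,.24))"
```

```text
clock 3.15 pos [ 0.4441 -0.3601  0.0627] ang 7.49 F [-1.9  0.   7.2] w 0.0594
lin [-0.     -0.0004 -0.2364] yaw 0.0031
clock 3.15 pos [ 0.4441 -0.3601  0.0627] ang 7.49 F [-1.9  0.   7.2] w 0.0594
lin [ 0.43    0.2784 -0.2366] yaw 0.0031
```

Call:
apply_moves(
  commands=[
    {"linear":[0,0,-0.04],"yaw":0,"grip":-1},
    {"linear":[0,0,-0.09],"yaw":0,"grip":-1},
    {"linear":[0,0,-0.15],"yaw":0,"grip":-1},
    {"linear":[0,0,-0.2],"yaw":0,"grip":-1},
    {"linear":[0,0,-0.236],"yaw":0,"grip":-1},
    {"linear":[0.04,0.026,-0.236],"yaw":0,"grip":-1},
    {"linear":[0.08,0.052,-0.236],"yaw":0,"grip":-1},
    {"linear":[0.12,0.078,-0.236],"yaw":0,"grip":-1},
  ],
)

```text
clock: 3.95
eef_pos: [0.4902, -0.2617, 0.2391]
ee_rot: [-0.0, 0.66, 0.752, -0.0]
wrist_force: [0.3, 0.0, -3.8]
width: 0.0594
gripper_force: 30.0
```

```bash
python3 -c "
from h import *
plan((.609,-.013,.24))"
```

```text
clock 3.95 pos [ 0.4902 -0.2617  0.2391] ang 7.46 F [ 0.3  0.  -3.8] w 0.0594
lin [ 0.3082  0.2001 -0.0012] yaw 0.0026
```

Call:
apply_moves(
  commands=[
    {"linear":[0.05,0.032,0],"yaw":0,"grip":-1},
    {"linear":[0.1,0.064,0],"yaw":0,"grip":-1},
    {"linear":[0.155,0.1,0],"yaw":0,"grip":-1},
    {"linear":[0.21,0.135,0],"yaw":0,"grip":-1},
    {"linear":[0.26,0.168,0],"yaw":0,"grip":-1},
    {"linear":[0.3,0.193,0],"yaw":0,"grip":-1},
    {"linear":[0.31,0.2,0],"yaw":0,"grip":-1},
    {"linear":[0.31,0.2,0],"yaw":0,"grip":-1},
  ],
)

```text
clock: 4.75
eef_pos: [0.6085, -0.0111, 0.2385]
ee_rot: [-0.0, 0.658, 0.753, -0.0]
wrist_force: [-0.6, -1.1, -2.8]
width: 0.0596
gripper_force: 30.0
```

Call:
apply_moves(
  commands=[
    {"linear":[0,0,0],"yaw":0,"grip":-1},
    {"linear":[0,0,0],"yaw":0,"grip":-1},
  ],
)

```text
clock: 4.95
eef_pos: [0.608, -0.0146, 0.2389]
ee_rot: [0.0, 0.66, 0.751, -0.0]
wrist_force: [0.1, -0.4, -3.8]
width: 0.0595
gripper_force: 30.0
```

```bash
python3 - <<'E'
from fit import *
plan((.609,-.013,.1185))
p,d=r.camera('side'); cv2.imwrite('pics/s2.png',cv2.resize(p[120:380,200:500,::-1],None,fx=2,fy=2))
P=cloud('side',d); q=P.reshape(-1,3)
m=(q[:,2]>.16)&(q[:,2]<.222)&(np.hypot(q[:,0]-.609,q[:,1]+.013)<.055); q=q[m]
print(len(q),q.min(0),q.max(0))
for z in np.arange(.17,.22,.01):
    a=q[abs(q[:,2]-z)<.005]; print(z,len(a),np.percentile(a,[2,98],axis=0).round(4).tolist() if len(a) else 0)
E
```

```text
clock 4.95 pos [ 0.608  -0.0146  0.2389] ang 7.38 F [ 0.1 -0.4 -3.8] w 0.0595
lin [0.002  0.0017 0.1605] yaw 0.0013
555 [ 0.57594739 -0.04838799  0.17505276] [ 0.63540766 -0.00592794  0.22194889]
0.17 0 0
0.18000000000000002 86 [[0.5772, -0.0449, 0.1762], [0.632, -0.0217, 0.1847]]
0.19000000000000003 118 [[0.5772, -0.0459, 0.1852], [0.6338, -0.018, 0.1948]]
0.20000000000000004 125 [[0.5771, -0.0455, 0.1954], [0.6333, -0.0191, 0.2047]]
0.21000000000000005 125 [[0.577, -0.0458, 0.2052], [0.633, -0.0165, 0.2148]]
```

View pics/s2.png

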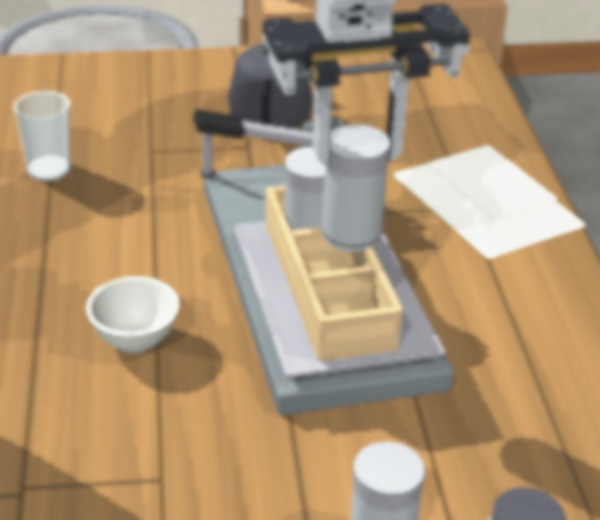

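The crop shows the held tin upright above the end cells, with no contact. Its centre is within about 3 mm of the far cell's, which I correct as I lower it.

Call:
apply_moves(
  commands=[
    {"linear":[0.002,0.003,0],"yaw":0,"grip":-1},
    {"linear":[0.002,0.003,0.04],"yaw":0,"grip":-1},
    {"linear":[0.002,0.003,0.075],"yaw":0,"grip":-1},
    {"linear":[0.002,0.003,0.1],"yaw":0,"grip":-1},
    {"linear":[0.002,0.003,0.125],"yaw":0,"grip":-1},
    {"linear":[0.002,0.003,0.145],"yaw":0,"grip":-1},
    {"linear":[0.002,0.003,0.157],"yaw":0,"grip":-1},
    {"linear":[0.002,0.003,0.157],"yaw":0,"grip":-1},
  ],
)

```text
clock: 5.8
eef_pos: [0.61, -0.0111, 0.1202]
ee_rot: [-0.001, 0.659, 0.752, -0.0]
wrist_force: [-0.3, -0.6, -3.8]
width: 0.0597
gripper_force: 30.0
```

```bash
python3 - <<'E'
from h import *
plan((.609,-.013,.1185))
p,d=r.camera('side'); cv2.imwrite('pics/s3.png',cv2.resize(p[150:350,260:460,::-1],None,fx=2.5,fy=2.5))
E
```

```text
clock 5.80 pos [ 0.61   -0.0111  0.1202] ang 7.49 F [-0.3 -0.6 -3.8] w 0.0597
lin [-0.0023 -0.0016  0.0023] yaw 0.0032
```

View pics/s3.png

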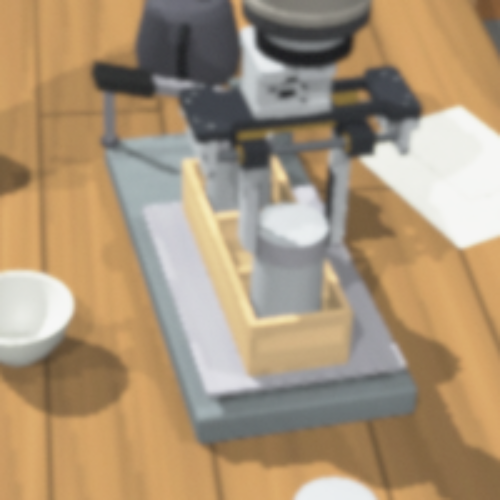

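The tin is down inside the far end cell with no side load. I release it and rise.

Call:
apply_moves(
  commands=[
    {"linear":[0,0,0.002],"yaw":0,"grip":-1},
    {"linear":[0,0,0.002],"yaw":0,"grip":-1},
    {"linear":[0,0,0.002],"yaw":0,"grip":0.4},
    {"linear":[0,0,0.002],"yaw":0,"grip":1},
    {"linear":[0,0,0.002],"yaw":0,"grip":1},
    {"linear":[0,0,0.002],"yaw":0,"grip":1},
    {"linear":[0,0,0.002],"yaw":0,"grip":1},
    {"linear":[0,0,0.002],"yaw":0,"grip":1},
  ],
)

```text
clock: 6.65
eef_pos: [0.6105, -0.011, 0.1197]
ee_rot: [0.0, 0.659, 0.752, 0.0]
wrist_force: [1.1, 0.2, 0.2]
width: 0.0941
gripper_force: 0.0
```

Call:
apply_moves(
  commands=[
    {"linear":[0,0,-0.04],"yaw":0,"grip":1},
    {"linear":[0,0,-0.09],"yaw":0,"grip":1},
    {"linear":[0,0,-0.13],"yaw":0,"grip":1},
    {"linear":[0,0,-0.15],"yaw":0,"grip":1},
    {"linear":[0,0,-0.15],"yaw":0,"grip":1},
  ],
)

```text
clock: 7.15
eef_pos: [0.6114, -0.0108, 0.2341]
ee_rot: [0.001, 0.659, 0.752, 0.001]
wrist_force: [0.5, -0.5, -0.6]
width: 0.0938
gripper_force: 0.0
```

```bash
python3 -c "
from h import *
plan((.605,-.269,.20)); plan((.605,-.269,.062))"
```

```text
clock 7.15 pos [ 0.6114 -0.0108  0.2341] ang 7.49 F [ 0.5 -0.5 -0.6] w 0.0938
lin [-0.3401 -0.0535  0.0455] yaw 0.0032
clock 7.15 pos [ 0.6114 -0.0108  0.2341] ang 7.49 F [ 0.5 -0.5 -0.6] w 0.0938
lin [-0.34   -0.0541  0.2295] yaw 0.0032
```

Call:
apply_moves(
  commands=[
    {"linear":[-0.06,-0.01,0],"yaw":0,"grip":1},
    {"linear":[-0.12,-0.02,0],"yaw":0,"grip":1},
    {"linear":[-0.18,-0.03,0],"yaw":0,"grip":1},
    {"linear":[-0.24,-0.04,0.01],"yaw":0,"grip":1},
    {"linear":[-0.3,-0.048,0.03],"yaw":0,"grip":1},
    {"linear":[-0.34,-0.054,0.045],"yaw":0,"grip":1},
    {"linear":[-0.34,-0.054,0.045],"yaw":0,"grip":1},
    {"linear":[-0.34,-0.054,0.045],"yaw":0,"grip":1},
  ],
)

```text
clock: 7.95
eef_pos: [0.6028, -0.269, 0.1965]
ee_rot: [-0.001, 0.66, 0.752, -0.0]
wrist_force: [-1.0, 0.3, 0.6]
width: 0.094
gripper_force: 0.0
```

```bash
python3 - <<'E'
from fit import *
plan((.605,-.269,.062))
_,d=r.camera('side'); P=cloud('side',d).reshape(-1,3)
def top(x,y,z):
    q=P[(abs(P[:,2]-z)<.008)&(np.hypot(P[:,0]-x,P[:,1]-y)<.06)]; print(len(q),((q.min(0)+q.max(0))/2).round(4),np.ptp(q,axis=0).round(3))
top(.605,-.269,.110); top(.609,-.013,.165)
E
```

```text
clock 7.95 pos [ 0.6028 -0.269   0.1965] ang 7.45 F [-1.   0.3  0.6] w 0.0940
lin [-0.0007  0.0033  0.1794] yaw 0.0024
809 [ 0.6046 -0.2683  0.1084] [0.06  0.064 0.013]Traceback (most recent call last):
  File "<stdin>", line 6, in <module>
  File "<stdin>", line 5, in top
    return umr_minimum(a, axis, None, out, keepdims, initial, where)
ValueError: zero-size array to reduction operation minimum which has no identity
```

Call:
apply_moves(
  commands=[
    {"linear":[0,0.002,0.05],"yaw":0,"grip":1},
    {"linear":[0,0.002,0.1],"yaw":0,"grip":1},
    {"linear":[0,0.002,0.15],"yaw":0,"grip":1},
    {"linear":[0,0.002,0.179],"yaw":0,"grip":1},
    {"linear":[0,0.002,0.179],"yaw":0,"grip":1},
    {"linear":[0,0.002,0.179],"yaw":0,"grip":0},
    {"linear":[0,0.002,0.179],"yaw":0,"grip":-1},
    {"linear":[0,0.002,0.179],"yaw":0,"grip":-1},
  ],
)

```text
clock: 8.8
eef_pos: [0.6061, -0.2689, 0.0659]
ee_rot: [0.001, 0.659, 0.752, 0.0]
wrist_force: [-1.1, 0.7, 0.0]
width: 0.0737
gripper_force: 0.0
```

Call:
apply_moves(
  commands=[
    {"linear":[0,0,0],"yaw":0,"grip":-1},
    {"linear":[0,0,0],"yaw":0,"grip":-1},
    {"linear":[0,0,0],"yaw":0,"grip":-1},
    {"linear":[0,0,0],"yaw":0,"grip":-1},
  ],
)

```text
clock: 9.2
eef_pos: [0.6056, -0.269, 0.0649]
ee_rot: [0.001, 0.659, 0.752, 0.0]
wrist_force: [0.4, 0.3, 5.8]
width: 0.0594
gripper_force: 30.0
```

```bash
python3 -c "
from h import *
plan((.599,.066,.255))"
```

```text
clock 9.20 pos [ 0.6056 -0.269   0.0649] ang 7.50 F [0.4 0.3 5.8] w 0.0594
lin [ 0.4439  0.0498 -0.2536] yaw 0.0033
```

Call:
apply_moves(
  commands=[
    {"linear":[0,0,-0.04],"yaw":0,"grip":-1},
    {"linear":[0,0,-0.09],"yaw":0,"grip":-1},
    {"linear":[0,0,-0.15],"yaw":0,"grip":-1},
    {"linear":[0,0,-0.21],"yaw":0,"grip":-1},
    {"linear":[0,0,-0.26],"yaw":0,"grip":-1},
    {"linear":[0.04,0.005,-0.26],"yaw":0,"grip":-1},
    {"linear":[0.09,0.01,-0.26],"yaw":0,"grip":-1},
    {"linear":[0.144,0.016,-0.26],"yaw":0,"grip":-1},
  ],
)

```text
clock: 10.0
eef_pos: [0.6023, -0.1597, 0.2591]
ee_rot: [-0.0, 0.66, 0.751, -0.0]
wrist_force: [0.0, 0.8, -3.3]
width: 0.0594
gripper_force: 30.0
```

Call:
apply_moves(
  commands=[
    {"linear":[0.06,0.007,0],"yaw":0,"grip":-1},
    {"linear":[0.12,0.014,0],"yaw":0,"grip":-1},
    {"linear":[0.18,0.021,0],"yaw":0,"grip":-1},
    {"linear":[0.23,0.027,0],"yaw":0,"grip":-1},
    {"linear":[0.27,0.031,0],"yaw":0,"grip":-1},
    {"linear":[0.3,0.034,0],"yaw":0,"grip":-1},
    {"linear":[0.3,0.034,0],"yaw":0,"grip":-1},
    {"linear":[0.3,0.034,0],"yaw":0,"grip":-1},
  ],
)

```text
clock: 10.8
eef_pos: [0.5986, 0.0662, 0.259]
ee_rot: [-0.0, 0.659, 0.752, -0.0]
wrist_force: [0.4, -1.3, -2.6]
width: 0.0596
gripper_force: 30.0
```

```bash
python3 - <<'E'
from fit import *
plan((.599,.066,.12))
_,d=r.camera('side'); P=cloud('side',d).reshape(-1,3)
def sl(x,y,lo,hi):
    q=P[(P[:,2]>lo)&(P[:,2]<hi)&(np.hypot(P[:,0]-x,P[:,1]-y)<.045)]
    if len(q): print(len(q),np.percentile(q,[1,99],axis=0).round(4).tolist())
sl(.599,.066,.17,.24); sl(.609,-.013,.115,.16); sl(.609,-.013,.16,.17)
E
```

```text
clock 10.80 pos [0.5986 0.0662 0.259 ] ang 7.55 F [ 0.4 -1.3 -2.6] w 0.0596
lin [-0.0003  0.0006  0.1853] yaw 0.0041
528 [[0.5679, 0.0346, 0.1953], [0.6256, 0.0663, 0.2395]]
506 [[0.5794, -0.0426, 0.1154], [0.6373, -0.0124, 0.1592]]
478 [[0.5798, -0.0406, 0.1605], [0.6369, 0.0186, 0.1688]]
```

Call:
apply_moves(
  commands=[
    {"linear":[0.002,0.002,0.02],"yaw":0,"grip":-1},
    {"linear":[0.002,0.002,0.06],"yaw":0,"grip":-1},
    {"linear":[0.002,0.002,0.1],"yaw":0,"grip":-1},
    {"linear":[0.002,0.002,0.125],"yaw":0,"grip":-1},
    {"linear":[0.002,0.002,0.15],"yaw":0,"grip":-1},
    {"linear":[0.002,0.002,0.17],"yaw":0,"grip":-1},
    {"linear":[0.002,0.002,0.182],"yaw":0,"grip":-1},
    {"linear":[0.002,0.002,0.182],"yaw":0,"grip":-1},
  ],
)

```text
clock: 11.65
eef_pos: [0.5997, 0.0675, 0.1215]
ee_rot: [-0.001, 0.659, 0.752, -0.0]
wrist_force: [-0.9, 0.8, -3.0]
width: 0.0595
gripper_force: 30.0
```

```bash
python3 - <<'E'
from fit import *
plan((.599,.066,.12))
p,d=r.camera('side'); cv2.imwrite('pics/s4.png',cv2.resize(p[150:350,260:460,::-1],None,fx=2.5,fy=2.5))
E
```

```text
clock 11.65 pos [0.5997 0.0675 0.1215] ang 7.48 F [-0.9  0.8 -3. ] w 0.0595
lin [-0.0019 -0.0011  0.002 ] yaw 0.0030
```

View pics/s4.png

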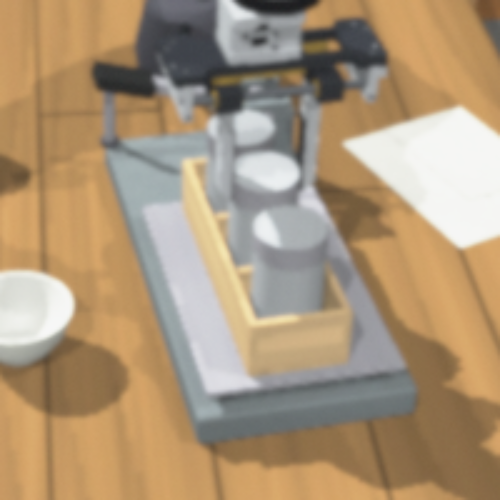

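The second tin is in the middle cell, and the first stands upright in the far cell. I release and rise.

Call:
apply_moves(
  commands=[
    {"linear":[0,0,0.002],"yaw":0,"grip":-1},
    {"linear":[0,0,0.002],"yaw":0,"grip":-1},
    {"linear":[0,0,0.002],"yaw":0,"grip":0.4},
    {"linear":[0,0,0.002],"yaw":0,"grip":1},
    {"linear":[0,0,0.002],"yaw":0,"grip":1},
    {"linear":[0,0,0.002],"yaw":0,"grip":1},
    {"linear":[0,0,0.002],"yaw":0,"grip":1},
    {"linear":[0,0,0.002],"yaw":0,"grip":1},
  ],
)

```text
clock: 12.5
eef_pos: [0.6001, 0.0679, 0.1212]
ee_rot: [-0.0, 0.659, 0.752, 0.0]
wrist_force: [0.4, 0.0, 0.1]
width: 0.0939
gripper_force: 0.0
```

Call:
apply_moves(
  commands=[
    {"linear":[0,0,-0.04],"yaw":0,"grip":1},
    {"linear":[0,0,-0.09],"yaw":0,"grip":1},
    {"linear":[0,0,-0.13],"yaw":0,"grip":1},
    {"linear":[0,0,-0.16],"yaw":0,"grip":1},
    {"linear":[0,0,-0.16],"yaw":0,"grip":-1},
  ],
)

```text
clock: 13.0
eef_pos: [0.6016, 0.0684, 0.2445]
ee_rot: [0.002, 0.659, 0.752, 0.002]
wrist_force: [-0.3, -0.4, -0.1]
width: 0.0891
gripper_force: 0.0
```

```bash
python3 - <<'E'
from fit import *
plan((.485,.283,.24))
_,d=r.camera('side'); P=cloud('side',d).reshape(-1,3)
def sl(n,x,y,lo,hi,w=.045):
    q=P[(P[:,2]>lo)&(P[:,2]<hi)&(np.hypot(P[:,0]-x,P[:,1]-y)<w)]
    if len(q): print(n,len(q),np.percentile(q,[1,99],axis=0).round(4).tolist())
sl("mid",.599,.066,.16,.17); sl("end",.609,-.013,.16,.17); sl("c",.587,.1415,.16,.17); sl("post",.479,.331,.05,.1,.02)
E
```

```text
clock 13.00 pos [0.6016 0.0684 0.2445] ang 7.50 F [-0.3 -0.4 -0.1] w 0.0891
lin [ 0.304  -0.1168  0.0054] yaw 0.0033
mid 408 [[0.5711, 0.0384, 0.1606], [0.627, 0.0981, 0.1691]]
end 470 [[0.5802, -0.0414, 0.1604], [0.6367, 0.017, 0.1692]]
c 368 [[0.5575, 0.1087, 0.1604], [0.6148, 0.1701, 0.1693]]
post 73 [[0.4728, 0.3205, 0.0524], [0.4837, 0.3334, 0.096]]
```

Call:
apply_moves(
  commands=[
    {"linear":[0.05,-0.019,0],"yaw":0,"grip":-1},
    {"linear":[0.1,-0.038,0],"yaw":0,"grip":-1},
    {"linear":[0.16,-0.061,0],"yaw":0,"grip":-1},
    {"linear":[0.22,-0.085,0],"yaw":0,"grip":-1},
    {"linear":[0.27,-0.104,0],"yaw":0,"grip":-1},
    {"linear":[0.304,-0.117,0.02],"yaw":0,"grip":-1},
    {"linear":[0.304,-0.117,0.04],"yaw":0,"grip":-1},
    {"linear":[0.304,-0.117,0.04],"yaw":0,"grip":-1},
  ],
)

```text
clock: 13.85
eef_pos: [0.482, 0.2817, 0.2086]
ee_rot: [-0.001, 0.659, 0.752, -0.002]
wrist_force: [-0.3, -0.0, -0.9]
width: 0.0214
gripper_force: 0.0
```

Call:
apply_moves(
  commands=[
    {"linear":[0,0,0],"yaw":0,"grip":-1},
    {"linear":[0,0,0],"yaw":0,"grip":-1},
    {"linear":[0,0,0],"yaw":0,"grip":-1},
  ],
)

```text
clock: 14.15
eef_pos: [0.4841, 0.2819, 0.2117]
ee_rot: [0.0, 0.66, 0.751, 0.0]
wrist_force: [0.8, -0.8, -0.1]
width: 0.0008
gripper_force: 0.0
```

```bash
python3 - <<'E'
from fit import *
plan((.485,.2835,.12)); plan((.485,.2835,.098))
p,d=r.camera('side'); cv2.imwrite('pics/s5.png',cv2.resize(p[100:280,240:460,::-1],None,fx=3,fy=3))
E
```

```text
clock 14.15 pos [0.4841 0.2819 0.2117] ang 7.42 F [ 0.8 -0.8 -0.1] w 0.0008
lin [0.002  0.0014 0.1222] yaw 0.0020
clock 14.15 pos [0.4841 0.2819 0.2117] ang 7.42 F [ 0.8 -0.8 -0.1] w 0.0008
lin [0.002  0.0014 0.1516] yaw 0.0020
```

View pics/s5.png

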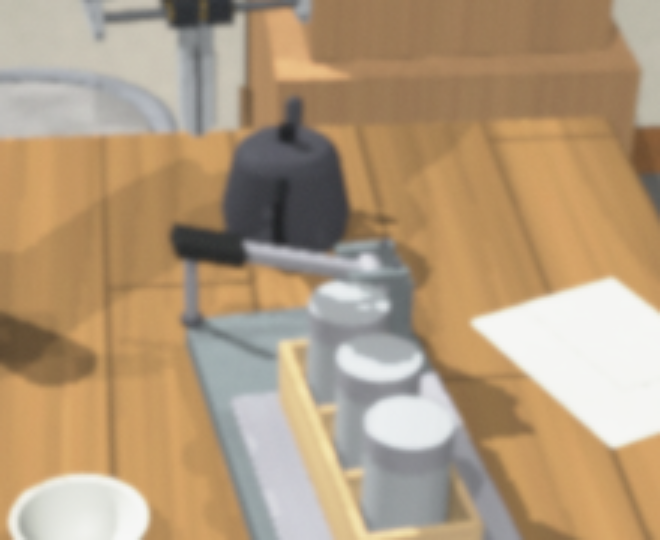

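All three tins stand upright in the crate, and the closed fingers hang above the raised pad at (205,243). I press down in stages.

Call:
apply_moves(
  commands=[
    {"linear":[0.002,0.001,0.03],"yaw":0,"grip":-1},
    {"linear":[0.002,0.001,0.06],"yaw":0,"grip":-1},
    {"linear":[0.002,0.001,0.08],"yaw":0,"grip":-1},
    {"linear":[0.002,0.001,0.095],"yaw":0,"grip":-1},
    {"linear":[0.002,0.001,0.11],"yaw":0,"grip":-1},
    {"linear":[0.002,0.001,0.122],"yaw":0,"grip":-1},
    {"linear":[0.002,0.001,0.135],"yaw":0,"grip":-1},
    {"linear":[0.002,0.001,0.145],"yaw":0,"grip":-1},
  ],
)

```text
clock: 15.0
eef_pos: [0.4839, 0.2843, 0.102]
ee_rot: [-0.0, 0.659, 0.752, 0.0]
wrist_force: [-1.7, -0.8, 3.9]
width: 0.0003
gripper_force: 1.7
```

Call:
apply_moves(
  commands=[
    {"linear":[0,0,0],"yaw":0,"grip":-1},
    {"linear":[0,0,0],"yaw":0,"grip":-1},
    {"linear":[0,0,0],"yaw":0,"grip":-1},
  ],
)

```text
clock: 15.3
eef_pos: [0.4841, 0.2843, 0.103]
ee_rot: [0.0, 0.659, 0.752, 0.0]
wrist_force: [0.4, -0.6, 5.0]
width: 0.0008
gripper_force: 1.5
```

```bash
cat > look.py <<'E'
from fit import *
import sys
plan((.4853,.2836,.098))
s=np.array([.5988,.0662,.127])
for c in("side","top"):
    p,d=r.camera(c); P=cloud(c,d).reshape(-1,3); l=loc(P[:,:2],s)
    b=(abs(l[:,1]-.23)<.016)&(P[:,2]<.17)&(P[:,2]>.04)
    for n,lo,hi in(("pad outer",-.118,-.104),("pad inner",-.068,-.055),("bar",-.05,-.02),("bar2",-.02,.03)):
        m=b&(l[:,0]>lo)&(l[:,0]<hi); print(c,n,m.sum(),np.percentile(P[m][:,2],[25,50,75,90]).round(4) if m.sum() else 0)
    m=(abs(l[:,1]-.276)<.014)&(abs(l[:,0]+.087)<.014)&(P[:,2]>.05)&(P[:,2]<.13); print(c,"post",m.sum(),np.percentile(P[m][:,2],[50,95]) if m.sum() else 0)
    if c=="side": cv2.imwrite(sys.argv[1],cv2.resize(p[120:270,260:420,::-1],None,fx=4,fy=4))
E
python3 look.py pics/s6.png
```

```text
clock 15.30 pos [0.4841 0.2843 0.103 ] ang 7.50 F [ 0.4 -0.6  5. ] w 0.0008
lin [-0.0011  0.0014  0.0066] yaw 0.0033
side pad outer 37 [0.1274 0.1312 0.1333 0.1343]
side pad inner 37 [0.1214 0.1236 0.1245 0.126 ]
side bar 80 [0.1113 0.1135 0.1155 0.1179]
side bar2 130 [0.1014 0.1054 0.1086 0.1116]
side post 46 [0.06331281 0.07637131]
top pad outer 0 0
top pad inner 0 0
top bar 0 0
top bar2 0 0
top post 0 0
```

View pics/s6.png

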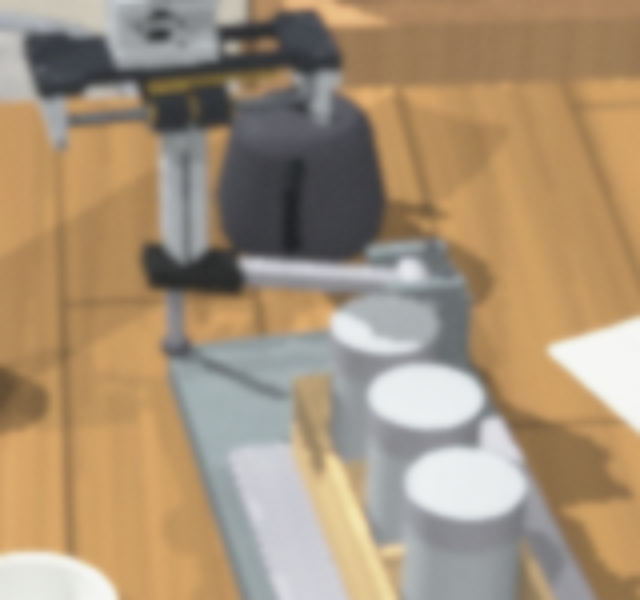

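```bash
cat > cmp.py <<'E'
from fit import *
s=np.array([.5988,.0662,.127]); c,n=np.cos(s[2]),np.sin(s[2])
W=lambda x,y,z:np.array([s[0]+c*x-n*y,s[1]+n*x+c*y,z])
def st(d):
    P=cloud("side",d).reshape(-1,3); l=loc(P[:,:2],s)
    b=(abs(l[:,1]-.23)<.022)&(P[:,2]<.17)&(P[:,2]>.07)
    m=b&(l[:,0]>-.12)&(l[:,0]<.03); q=np.c_[l[m],P[m][:,2]]
    for lo in np.arange(-.12,.03,.0125):
        a=q[(q[:,0]>=lo)&(q[:,0]<lo+.0125)]; print(round(lo,4),len(a),a[:,1:].min(0).round(3),a[:,1:].max(0).round(3)) if len(a) else 0
if __name__=="__main__":
    print("initial");st(np.load("sided.npy")); _,d=r.camera("side"); print("now"); st(d)
    o=r.get_obs(); print("tcp px",proj("side",o['eef_pos']))
    for a in(.3,.15,.03,0):
        pts=[W(.06-L*np.cos(a)-.008*np.sin(a)*0,.23-.018,.09+L*np.sin(a)+.008) for L in(.175,.145,.115,.05)]
        print(a,proj("side",np.array(pts)).round(1).tolist())
E
python3 cmp.py
```

```text
initial
-0.12 12 [0.212 0.137] [0.248 0.145]
-0.1075 64 [0.208 0.134] [0.247 0.153]
-0.095 59 [0.21  0.129] [0.25  0.148]
-0.0825 57 [0.209 0.126] [0.249 0.144]
-0.07 58 [0.209 0.123] [0.248 0.141]
-0.0575 43 [0.209 0.12 ] [0.247 0.137]
-0.045 34 [0.217 0.115] [0.237 0.131]
-0.0325 34 [0.216 0.113] [0.233 0.127]
-0.02 31 [0.219 0.106] [0.24  0.124]
-0.0075 33 [0.217 0.105] [0.236 0.12 ]
0.005 31 [0.22 0.1 ] [0.237 0.115]
0.0175 34 [0.219 0.095] [0.235 0.112]
now
-0.12 35 [0.208 0.117] [0.244 0.136]
-0.1075 94 [0.208 0.116] [0.249 0.169]
-0.095 110 [0.209 0.117] [0.229 0.17 ]
-0.0825 80 [0.209 0.111] [0.241 0.167]
-0.07 56 [0.208 0.109] [0.245 0.127]
-0.0575 37 [0.21  0.107] [0.244 0.124]
-0.045 34 [0.218 0.106] [0.24 0.12]
-0.0325 32 [0.218 0.103] [0.238 0.118]
-0.02 34 [0.219 0.1  ] [0.237 0.115]
-0.0075 32 [0.217 0.098] [0.239 0.112]
0.005 30 [0.219 0.095] [0.241 0.11 ]
0.0175 34 [0.215 0.093] [0.235 0.107]
tcp px [[306.11111123 192.88756814]]
0.3 [[298.7, 181.1], [310.5, 183.1], [322.1, 185.1], [346.9, 189.2]]
0.15 [[296.5, 190.5], [308.6, 190.8], [320.6, 191.2], [346.1, 191.8]]
0.03 [[295.9, 198.0], [308.0, 197.0], [320.1, 196.0], [345.9, 193.9]]
0 [[295.9, 199.8], [308.0, 198.5], [320.0, 197.2], [345.8, 194.4]]
```

```bash
python3 - <<'E'
from cmp import *
_,d=r.camera("side"); o=r.get_obs(); print(o['clock'],o['eef_pos'],o['wrist_force'],o['gripper_force'],o['width'])
P=cloud("side",d)
for v in range(150,202,3):
    print(v,[(P[v,u].round(3).tolist()) for u in(300,306,311)])
print(proj("side",np.array([.484,.282,.2117])))
st(d)
E
```

```text
15.5 [0.48406241 0.28416994 0.10278243] [-1.11972333  0.32811939  2.79139317] 1.5093769691884518 0.00052501361195713
150 [[0.47, 0.245, 0.242], [0.484, 0.252, 0.238], [0.495, 0.251, 0.238]]
153 [[0.47, 0.251, 0.231], [0.485, 0.282, 0.214], [0.521, 0.686, -0.001]]
156 [[0.471, 0.281, 0.207], [0.485, 0.281, 0.207], [0.519, 0.663, 0.001]]
159 [[0.47, 0.278, 0.201], [0.485, 0.282, 0.198], [0.519, 0.654, -0.005]]
162 [[0.47, 0.277, 0.193], [0.485, 0.278, 0.193], [0.517, 0.62, 0.003]]
165 [[0.471, 0.286, 0.18], [0.485, 0.28, 0.183], [0.516, 0.603, 0.003]]
168 [[0.47, 0.285, 0.173], [0.484, 0.279, 0.176], [0.515, 0.588, 0.001]]
171 [[0.47, 0.281, 0.167], [0.484, 0.281, 0.166], [0.513, 0.562, 0.006]]
174 [[0.47, 0.286, 0.156], [0.484, 0.279, 0.16], [0.513, 0.555, -0.0]]
177 [[0.47, 0.287, 0.147], [0.484, 0.281, 0.15], [0.511, 0.534, 0.002]]
180 [[0.478, 0.514, 0.005], [0.484, 0.279, 0.143], [0.51, 0.521, -0.0]]
183 [[0.469, 0.283, 0.133], [0.484, 0.276, 0.136], [0.497, 0.287, 0.129]]
186 [[0.469, 0.269, 0.132], [0.484, 0.275, 0.128], [0.496, 0.281, 0.124]]
189 [[0.468, 0.262, 0.128], [0.483, 0.267, 0.125], [0.495, 0.266, 0.124]]
192 [[0.469, 0.271, 0.114], [0.483, 0.27, 0.114], [0.495, 0.263, 0.118]]
195 [[0.475, 0.435, 0.004], [0.491, 0.439, 0.0], [0.506, 0.444, -0.004]]
198 [[0.474, 0.418, 0.004], [0.491, 0.426, -0.001], [0.504, 0.426, -0.002]]
201 [[0.473, 0.401, 0.006], [0.49, 0.406, 0.002], [0.503, 0.406, 0.001]]
[[305.56467564 153.96745215]]
-0.12 36 [0.209 0.117] [0.244 0.135]
-0.1075 96 [0.209 0.114] [0.247 0.169]
-0.095 110 [0.209 0.114] [0.228 0.17 ]
-0.0825 88 [0.209 0.108] [0.241 0.17 ]
-0.07 61 [0.208 0.107] [0.248 0.127]
-0.0575 36 [0.211 0.108] [0.242 0.124]
-0.045 33 [0.216 0.105] [0.24  0.119]
-0.0325 31 [0.217 0.102] [0.238 0.118]
-0.02 32 [0.219 0.1  ] [0.238 0.117]
-0.0075 36 [0.218 0.099] [0.237 0.113]
0.005 32 [0.219 0.097] [0.24  0.109]
0.0175 32 [0.216 0.091] [0.236 0.107]
```

The picture and depth show the lever only about 0.12 rad down. The fingertips appear about 25 mm higher than the reported TCP, so I go by the measured lever angle and press further.

Call:
apply_moves(
  commands=[
    {"linear":[0,0,0.008],"yaw":0,"grip":-1},
    {"linear":[0,0,0.016],"yaw":0,"grip":-1},
    {"linear":[0,0,0.024],"yaw":0,"grip":-1},
    {"linear":[0,0,0.028],"yaw":0,"grip":-1},
    {"linear":[0,0,0.028],"yaw":0,"grip":-1},
    {"linear":[0,0,0.028],"yaw":0,"grip":-1},
    {"linear":[0,0,0.028],"yaw":0,"grip":-1},
  ],
)

```text
clock: 16.2
eef_pos: [0.4836, 0.284, 0.0814]
ee_rot: [-0.0, 0.659, 0.752, -0.0]
wrist_force: [-3.8, 0.4, 5.9]
width: 0.0003
gripper_force: 2.6
```

```bash
cat > ang.py <<'E'
from cmp import *
def q(d):
    # bar + inner pad upper surface: 90th percentile of z per bin, compared with the initial picture (0.3 rad)
    P=cloud("side",d).reshape(-1,3); l=loc(P[:,:2],s); out=[]
    for lo in np.arange(-.065,.03,.01):
        m=(abs(l[:,1]-.23)<.022)&(P[:,2]<.17)&(P[:,2]>.07)&(l[:,0]>=lo)&(l[:,0]<lo+.01); out.append((.06-lo-.005,np.median(P[m][:,2])))
    return np.array(out)
d1=np.mean([r.camera("side")[1] for _ in range(4)],0); np.save("dn.npy",d1)
a,b=q(np.load("sided.npy")),q(d1)
for n,z in(("init",a),("now",b)): print(n,np.polyfit(z[:,0],z[:,1],1).round(4))
print("slope change",np.polyfit(a[:,0],a[:,1]-b[:,1],1).round(4))
o=r.get_obs(); print(o['clock'],o['eef_pos'].round(4),o['wrist_force'].round(2))
P=cloud("side",d1)
for u in(296,299,302,305,308,312,316,320): print(u,[round(float(P[v,u,2]),3) for v in range(184,206,2)])
E
python3 ang.py
```

```text
init [0.3352 0.0932]
now [0.0668 0.0956]
slope change [ 0.2684 -0.0024]
16.4 [0.4837 0.2841 0.0814] [-3.63 -0.61  5.26]
296 [0.002, 0.001, -0.001, 0.11, 0.108, 0.109, 0.107, 0.102, 0.095, 0.001, 0.001]
299 [0.001, 0.002, 0.004, 0.109, 0.109, 0.109, 0.304, 0.102, 0.096, 0.002, 0.001]
302 [0.134, 0.129, 0.122, 0.117, 0.109, 0.109, 0.105, 0.101, 0.094, 0.048, 0.043]
305 [0.135, 0.13, 0.122, 0.118, 0.112, 0.108, 0.105, 0.102, 0.093, 0.047, 0.044]
308 [0.132, 0.128, 0.124, 0.115, 0.307, 0.108, 0.104, 0.099, 0.093, 0.002, 0.001]
312 [0.0, 0.001, 0.106, 0.107, 0.107, 0.107, 0.103, 0.099, 0.001, 0.001, 0.002]
316 [0.0, -0.0, 0.107, 0.107, 0.106, 0.304, 0.101, 0.095, 0.002, 0.001, -0.0]
320 [0.002, 0.001, 0.001, 0.105, 0.102, 0.1, 0.094, 0.001, 0.001, 0.002, 0.002]
```

Call:
apply_moves(
  commands=[
    {"linear":[0,0,0.004],"yaw":0,"grip":-1},
    {"linear":[0,0,0.008],"yaw":0,"grip":-1},
    {"linear":[0,0,0.008],"yaw":0,"grip":-1},
    {"linear":[0,0,0.008],"yaw":0,"grip":-1},
    {"linear":[0,0,0.008],"yaw":0,"grip":-1},
  ],
)

```text
clock: 16.9
eef_pos: [0.4837, 0.2841, 0.0755]
ee_rot: [-0.0, 0.659, 0.752, -0.0]
wrist_force: [-4.1, -0.7, 5.5]
width: 0.0003
gripper_force: 2.9
```

```bash
python3 ang.py; python3 - <<'E'
from cmp import *
p,d=r.camera("side"); cv2.imwrite("pics/s7.png",cv2.resize(p[130:250,270:420,::-1],None,fx=5,fy=5,interpolation=cv2.INTER_CUBIC))
for a in(.06,.03,0,-.03,-.06):
    print(a,proj("side",np.array([W(.06-L*np.cos(a)+.008*np.sin(a),.212,.09+L*np.sin(a)+.008*np.cos(a)) for L in(.175,.115)])).round(1).tolist())
print("post",proj("side",W(-.085,.278,.098)),[m['extent'] for m in r.trace("side","lever_pad")])
E
```

```text
init [0.3352 0.0932]
now [0.0183 0.0959]
slope change [ 0.3169 -0.0027]
17.1 [0.4837 0.2841 0.0755] [-4.37 -0.41  5.55]
296 [0.001, 0.004, -0.0, 0.0, 0.103, 0.102, 0.103, 0.103, 0.096, 0.091, -0.0]
299 [0.001, 0.001, 0.002, 0.002, 0.101, 0.102, 0.102, 0.1, 0.094, 0.09, 0.001]
302 [0.135, 0.128, 0.124, 0.119, 0.112, 0.101, 0.102, 0.1, 0.095, 0.089, 0.044]
305 [0.134, 0.128, 0.122, 0.115, 0.113, 0.106, 0.1, 0.099, 0.094, 0.091, 0.041]
308 [0.134, 0.127, 0.122, 0.116, 0.111, 0.105, 0.101, 0.098, 0.094, 0.045, 0.001]
312 [-0.001, 0.002, 0.002, 0.101, 0.102, 0.1, 0.102, 0.098, 0.093, 0.002, 0.002]
316 [0.002, 0.001, 0.002, 0.101, 0.102, 0.102, 0.101, 0.097, 0.092, -0.0, 0.001]
320 [0.002, 0.002, 0.001, 0.224, 0.098, 0.099, 0.095, 0.091, 0.001, 0.002, 0.001]
0.06 [[296.1, 196.1], [320.3, 194.8]]
0.03 [[296.0, 198.0], [320.2, 196.0]]
0 [[295.9, 199.8], [320.0, 197.2]]
-0.03 [[295.9, 201.6], [320.0, 198.4]]
-0.06 [[295.9, 203.5], [319.9, 199.6]]
post [[303.17214505 184.85193413]] [[295.4, 181.4, 367.2, 205.2]]
```

View pics/s7.png

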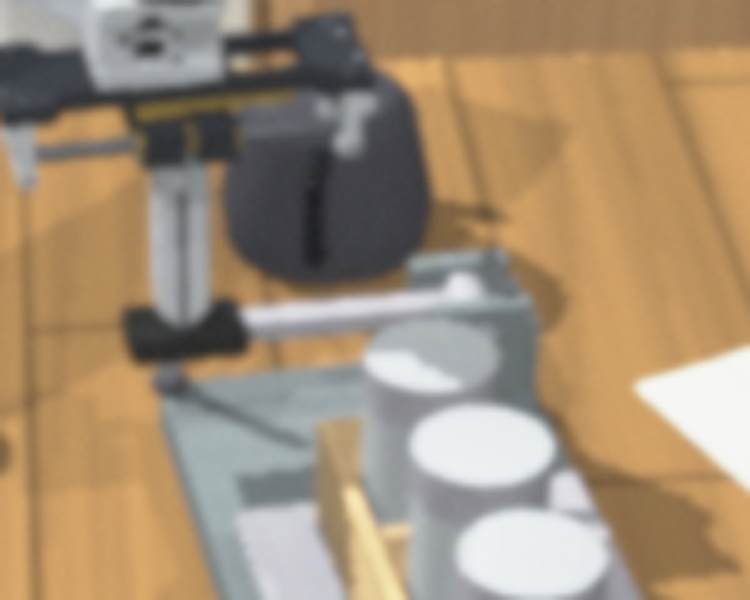

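The crop shows the pad level at about (185,330), the bar straight out to the hinge, and all three tins upright. The measured lever angle is within about 0.01 rad of level, and the force of about 5.6 N fits the spring when level. I hand it in holding.

```bash
python3 -c "
from cell import r
print(r.finish_job())"
```

```text
the job is handed in; nothing more can be done
None
```

Both loose tins stand upright in the two empty cells and have been let go, and the job was handed in with the lever still held about level (within roughly 0.01 rad by depth measurement); no verdict on the outcome was returned.

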